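# Bring the marked jar of the hardware carousel to the front and hold it

## Robot

A 7-joint arm with a two-finger parallel gripper is mounted at the origin on the work surface. World frame = base frame: x ahead of the robot, y to its left, z up, the work surface at z = 0. Lengths are in mm, angles in rad, forces in N, time in s.
With the tool pointing down it reaches from about 400 to 875 mm from the base axis. Payload 4.4 kg.
Tool frame: the origin (TCP) lies at the very end of the fingers, on their centre line; the grasp point (between the pads) lies ctrl.grip_depth behind it (ctrl.grip_depth is the distance from the TCP to the grasp point, in mm); z points along the fingers, y is the direction in which the jaws open and shut (so a half turn about z gives the same grasp; the last joint's range is limited). The gripper opens to 85 mm and grips with 20 to 120 N. Pads are 22 mm wide; open, the fingers measure 114 mm over their backs; the gripper's body (76 mm by 85 mm) begins 54 mm behind the grasp point. The pads swing forward as they close: fully open they stand 13 mm farther back than shut.
Start: joints at [1.18, 0.628, 0.038, 1.517, -0.027, 0.996, -0.02], TCP at [207.455, -616.02, 231.313] pointing down, gripper open.
Joint ranges: [-3.06, 3.06], [-0.37, 2.12], [-1.25, 1.32], [0.18, 2.47], [-1.1, 4.24], [0.23, 1.98], [-2.94, 2.94]. Speed limits (rad/s): [2.57, 2.57, 3.14, 3.14, 3.14, 3.14, 3.14].

## Interface

Orientations are given as [roll, pitch, yaw] about the fixed x, y, z axes, in that order (R = Rz(yaw) Ry(pitch) Rx(roll)).
In Python, from cell import ctrl gives the robot as it stands.
- The arm moves only by the tool servo_tool, never from a script. Its argument "commands" is one flat list of numbers, 5 for each row, row after row: the shift along the tool's x, y, z in units of 25 mm (1.0 is 25 mm), then the turn about the tool's z in units of 6 degrees (1.0 is 6 degrees), then the closure, from 0 (fully open) to 1 (shut). In form: [tx, ty, tz, twist, gripper, tx, ty, tz, twist, gripper, ...]. A call has 1 to 10 rows; each row is the pose to reach, as a shift and turn from the pose commanded when the call began, along the tool's axes at that moment; what a row does not reach only later rows make up. A row lasts 1/12 s, in which the tool goes at most 41.7 mm and 7.16 degrees, less where a joint would pass 70% of its speed; a pose out of reach is approached as far as the arm can. A call with a gripper value outside its range is refused whole. The fingers move at their own pace and stop on an object; the grip force is fixed at half the most. Time passes only in rows, so rows that repeat a pose let the fingers close. It gives the time, the measured TCP pose, the force and the opening at its end, in the units of the state.
- ctrl.read_state(): the state, without advancing time (a new reading comes with each control period).
- ctrl.get_image(name): name is "scene" or "top" or "wrist"; returns a dict with "img" (400x640x3 uint8, blue, green, red), "K" (3x3 intrinsics, pixels), "T" (4x4, takes a point from camera to world coordinates). Camera axes: x right, y down, z forward; pixel columns grow to the right and rows downward; lengths in mm; the calibration is good to about 2 mm. A picture is of the moment at which its call begins. There is no depth.
- ctrl.finish_job(): hands the job in, once; it reports no verdict.
The state is a dict: "clock": time; "qpos": joint angles; "qd": joint speeds; "tau": joint torques, N m; "eef_pos": TCP position; "tool_rot": TCP orientation; "force": force on the tool from outside, world axes, zero at the start; "torque": the same for the moment, N m; "width": finger opening in mm.
Only numpy, scipy, OpenCV 4.12 (cv2) and the standard library are available. Lean on these libraries where they do the work, as an engineer would, in place of code of your own. Each camera call takes 0.05 s, during which the arm holds its last target.

## Task

Pull the tray of the small hutch out to its stop, then turn the jar carousel standing on it until the marked jar (green, with a green lid and a yellow band) faces straight to the front, towards the tray's handle. Finish while still holding the carousel there with the gripper, so that it stays still, and leave the tray fully out. Leave everything else on the bench where it is, and do not knock over the two small things riding on the tray.

Things in the scene. Friction and masses are not known exactly. Their poses are not given: they have to be found in the camera images.
- hutch: fixed dark wooden hutch with a clear acrylic roof, open at front and back; 290 wide, side walls 170 deep, top at 188 above the bench. Origin on the bench directly under the handle bar of the closed tray; its x axis points from the handle into the hutch, z up. The tray slides along its -x. Walls and roof begin at x = 110 and end at x = 280; a 10 thick base board begins at x = 35
- tray (a joint): slide of the grey pull-out tray, in m: 0 = fully in, 0.130 = pulled out to its stop; starts within 25 mm of closed. Needs about 4 N to move and stays where it is left. Tray 230 x 244 with walls reaching 36 above the bench, floor 18 above the bench
- tray_handle (a point): middle of the tray's steel handle bar: round, 11 thick, 100 long across the tray (along the hutch's y), 60 above the bench, 35 in front of the tray's front wall and 110 in front of the roof when closed, with clear space below and on both sides, so it can be gripped or hooked from above
- carousel (a joint): angle of the carousel on the tray, rad, counter-clockwise from above, no limits: 0 = marked jar at the back (hutch +x), +pi or -pi = marked jar straight to the front (or plus full turns). Turning takes about 0.06 N m; it stays where it is left. Wooden disc 172 across, its axis through the tray's centre, 150 behind the handle bar.
- knob (a point): centre of the brass bar handle on top of the carousel's axis, 152 above the bench: an upright flat bar 62 long, 16 thick, 36 high (from 134 to 170 above the bench) on a 20 thick post. Its length lies on the line through the axis and the marked jar; its x axis points along that line to the marked jar. With the tray out the roof edge is 90 behind the axis
- marked_jar (a point): centre of the marked jar (green, yellow band, green lid with a yellow dot; the other five have black lids), 44 across, 71 above the bench, 60 from the axis. Six such jars 60 degrees apart, all fixed to the disc, lid tops 104 above the bench
- front_point (a point): point fixed to the tray, on its centre line, 60 in front of the carousel's axis towards the handle and 71 above the bench: where the marked jar's centre belongs. A small white mark on the front wall of the tray shows the direction
- oil_bottle: loose little oil bottle with a red cap, 28 across, 50 tall, standing on the tray floor in the front left corner (seen from the robot) and riding along with the tray; origin at the centre of its underside; bystander
- finial: loose small brass lamp finial, 26 across, 38 tall, standing on the tray floor in the front right corner and riding along with the tray; origin at the centre of its underside; bystander
- pewter_jug: loose dark pewter jug, 155 tall, up to 86 across; origin at the centre of its underside; bystander on the bench
- batten: loose wooden batten lying flat, 220 x 42 x 22; origin at the centre of its underside, x along it; bystander
- display_stand: loose clear acrylic L-shaped stand, foot 90 x 70, upright plate 120 tall; origin at the centre of its underside; bystander
- lamp_foot: loose desk-lamp foot, square brass base 130 x 130 with a green marble column, 150 tall; origin at the centre of its underside; bystander
- screwdriver: loose screwdriver with an orange handle lying on the bench, about 200 long; origin underneath it, x along it from handle to tip; bystander

How it is judged:
By the outcome, as a careful person would: the job done as asked, in the order asked, and still so for the second after the job is handed in, while the arm keeps its last pose, push and grip.
It also fails if it takes over 58 s, if anything falls off the work surface, if the arm or the gripper's body presses on something with over 40 N, if the wrist force passes 120 N, or if a joint passes its speed limit or range.

## Working session

There is one attempt and no reset: what is moved stays moved. The work goes in short steps, Python scripts to look and compute and a tool call to move; the robot and the scene stay as the last step left them, time stands still between calls to the robot, and variables do not carry over. Pictures are saved under pics/ and viewed, and the job is handed in when it is done.

Besides the shell and the picture viewer there is one more tool, called in YAML: its name, and indented under it one key for each argument. servo_tool: Moves the arm, as the interface text tells. Its arguments: {"type":"object","properties":{"commands":{"type":"array","items":{"type":"number"}}},"required":["commands"]}

```bash
mkdir -p pics; python3 - <<'E'
from cell import ctrl
import cv2
s=ctrl.read_state(); print({k:(v if not hasattr(v,'round') else v) for k,v in s.items()}, ctrl.grip_depth)
for n in("scene","top"):
    d=ctrl.get_image(n); cv2.imwrite(f"pics/{n}0.png",d["img"]); print(n,d["K"].round(1).tolist(),d["T"].round(3).tolist())
E
```

```text
{'clock': 0.0, 'qpos': array([ 1.18019341,  0.6293145 ,  0.0384549 ,  1.51835255, -0.02700255,
        0.99629371, -0.02001878]), 'qd': array([-0.00066227, -0.00098358,  0.00099503,  0.00024632, -0.00194884,
       -0.00191053,  0.00061716]), 'tau': array([ 4.06610679e-04, -5.63407516e+01,  1.22661520e+00, -1.93442219e+01,
        1.10868594e-02,  1.07406598e-02,  1.63056870e-05]), 'eef_pos': array([ 207.2556645 , -615.42694028,  230.414759  ]), 'tool_rot': array([-3.13974310e+00,  2.79408883e-05,  3.24772654e-01]), 'force': array([ 0.08761238,  0.30228958, -0.59382895]), 'torque': array([-0.03974597, -0.03557435,  0.02935967]), 'width': 85.56311551996319} 18.700000000000003
scene [[386.6, 0.0, 328.8], [0.0, 386.6, 192.4], [0.0, 0.0, 1.0]] [[0.653, 0.625, -0.428, 1032.878], [0.757, -0.548, 0.355, -393.946], [-0.013, -0.556, -0.831, 1072.13], [0.0, 0.0, 0.0, 1.0]]
top [[439.1, 0.0, 325.0], [0.0, 439.1, 201.0], [0.0, 0.0, 1.0]] [[0.0, -0.995, 0.099, 428.068], [-1.0, -0.001, -0.012, 4.998], [0.012, -0.099, -0.995, 1398.46], [0.0, 0.0, 0.0, 1.0]]
```

View pics/scene0.png

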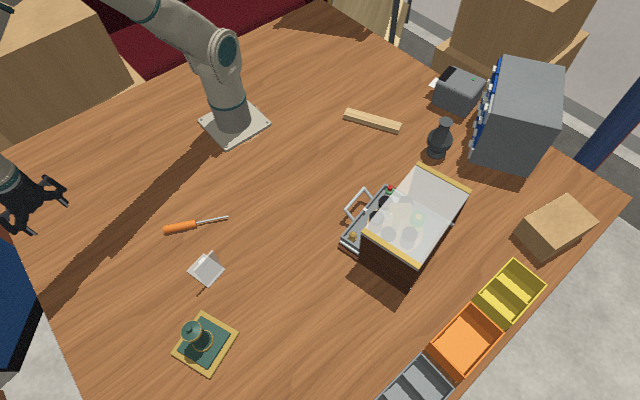

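View pics/top0.png

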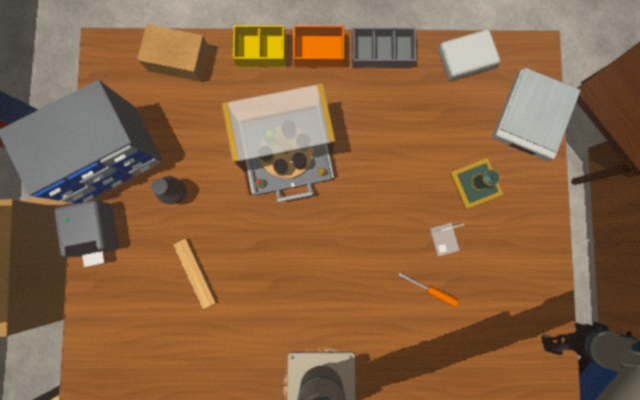

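The top view shows the hutch near pixel (280,125), with its handle at (295,190). In the scene view the handle is near (357,205). I'll enlarge both.

```bash
python3 - <<'E'
import cv2
a=cv2.imread("pics/top0.png")[75:215,215:345]; cv2.imwrite("pics/t0c.png",cv2.resize(a,None,fx=5,fy=4.2 if 0 else 4.2,interpolation=cv2.INTER_CUBIC) if 0 else cv2.resize(a,None,fx=4,fy=4,interpolation=cv2.INTER_CUBIC))
a=cv2.imread("pics/scene0.png")[155:295,330:480]; cv2.imwrite("pics/s0c.png",cv2.resize(a,None,fx=4,fy=4,interpolation=cv2.INTER_CUBIC))
E
```

```text
(no output)
```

View pics/t0c.png

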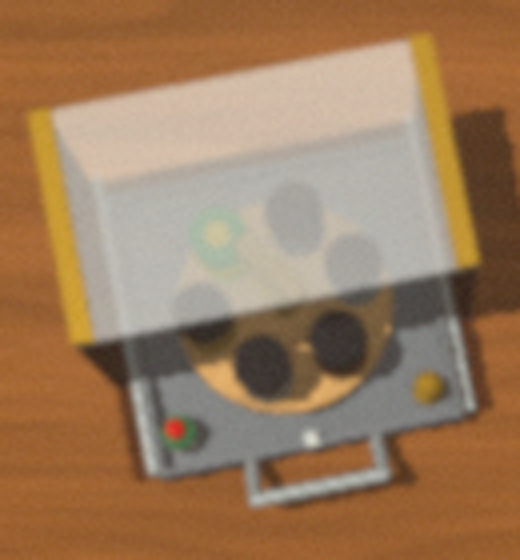

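View pics/s0c.png

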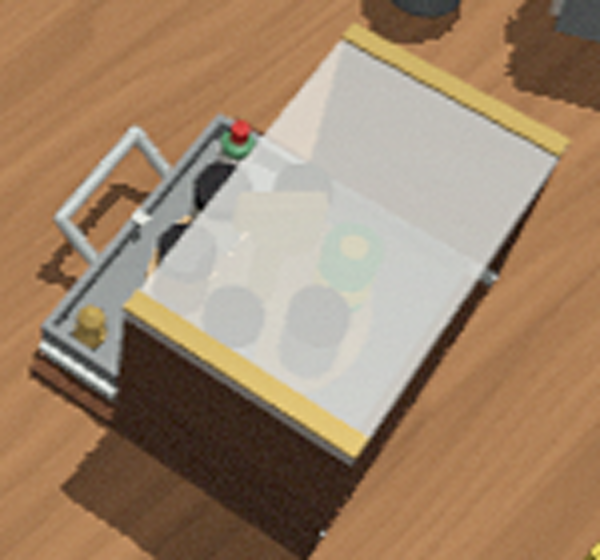

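```bash
cat > h.py <<'E'
import numpy as np
CAM={"scene":(np.array([[386.6,0,328.8],[0,386.6,192.4],[0,0,1]]),None)}
def px2w(d,u,v,z):
    r=d["T"][:3,:3]@np.linalg.inv(d["K"])@np.array([u,v,1.]); o=d["T"][:3,3]
    return o+r*(z-o[2])/r[2]
def w2px(d,p):
    c=np.linalg.inv(d["T"])@np.append(p,1.); q=d["K"]@c[:3]; return q[:2]/q[2]
E
python3 - <<'E'
from cell import ctrl
from h import *
t=ctrl.get_image("top"); s=ctrl.get_image("scene")
T=lambda u,v,z:px2w(t,215+u/4-.375,75+v/4-.375,z).round(1)
S=lambda u,v,z:px2w(s,330+u/4-.375,155+v/4-.375,z).round(1)
print("handle T",T(254,499,60),T(388,475,60)); print("handle S",S(135,130,60),S(60,217,60))
print("roof T",T(78,343,188),T(478,265,188),T(30,110,188),T(432,35,188))
print("roof S",S(348,28,188),S(127,300,188),S(568,146,188),S(360,460,188))
print("lid T",T(217,233,104),"S",S(355,246,104))
print("white T",T(311,438,36),"S",S(142,218,36))
print("bottle",T(177,430,50),"finial",T(430,385,38), S(240,130,50), S(92,315,38))
for o,c in(((78,343),(478,265)),): 
    a=T(*o,188);b=T(*c,188); print(np.arctan2(*(b-a)[[0,1]]))
E
```

```text
handle T [566.2 132.   60. ] [584.8  29.6  60. ]
handle S [568.2 133.9  60. ] [588.9  35.   60. ]
roof T [662.2 243.6 188. ] [718.4 -35.5 188. ] [829.  280.8 188. ] [885.1  -3.1 188. ]
roof S [663.6 244.8 188. ] [720.1 -28.8 188. ] [832.2 280.7 188. ] [892.3   1.9 188. ]
lid T [762.5 157.7 104. ] S [766.5 159.9 104. ]
white T [616.7  90.3  36. ] S [621.4  92.8  36. ]
bottle [620.8 193.   50. ] finial [658.5  -2.7  38. ] [619.  202.2  50. ] [659.    4.7  38. ]
2.9428882841269686
```

The top and scene views agree:

| Item | Position (world) |
|---|---|
| Hutch yaw | about 0.20 |
| Handle | about (577, 83) |
| Tray | about 6 mm open |
| Carousel axis | about (724, 112) |
| Marked jar | about +0.65 rad in the carousel joint |

So the carousel has to turn about +2.49 rad. I'll travel to above the handle now.

servo_tool:
  commands: [1.2, -1.1, -0.4, -0.7, 0, 2.4, -2.2, -0.8, -1.4, 0, 3.6, -3.3, -0.8, -2.1, 0.2, 4.8, -4.5, -0.8, -2.8, 0.4, 6, -5.7, -0.8, -3.6, 0.4, 7.2, -6.8, -0.8, -4.4, 0.4, 8.4, -8, -0.8, -5.2, 0.4, 9.6, -9.1, -0.8, -6, 0.4, 10.8, -10.3, -0.8, -6.8, 0.4, 12, -11.4, -0.8, -7.5, 0.4]

```text
clock: 1.03
eef_pos: [401.0, -248.4, 251.5]
tool_rot: [3.141, 0.0, 1.114]
force: [0.4, -0.3, 0.7]
width: 51.2
```

servo_tool:
  commands: [0.01, 0, 0, 0, 0.4]

```text
clock: 1.12
eef_pos: [405.3, -241.6, 251.8]
tool_rot: [3.14, -0.005, 1.125]
force: [-0.4, 0.7, -1.1]
width: 51.2
```

servo_tool:
  commands: [1.5, 0.05, 0, -0.6, 0.4, 3, 0.1, 0, -1.2, 0.4, 4.5, 0.15, 0, -1.9, 0.4, 6, 0.2, 0, -2.5, 0.4, 7.5, 0.25, 0, -3.1, 0.4, 9, 0.3, 0, -3.7, 0.4, 10.5, 0.35, 0, -4.3, 0.4, 12, 0.4, 0, -5, 0.4, 13.5, 0.45, 0, -5.6, 0.4, 14.8, 0.5, 0, -6.2, 0.4]

```text
clock: 1.95
eef_pos: [577.4, 78.2, 251.3]
tool_rot: [3.141, -0.001, 1.763]
force: [0.1, 0.4, 0.1]
width: 51.1
```

servo_tool:
  commands: [0, 0, 1, 0, 0.4, 0, 0, 2, 0, 0.4, 0, 0, 2, 0, 0.4, 0, 0, 2, 0, 0.4]

```text
clock: 2.28
eef_pos: [575.6, 75.1, 200.3]
tool_rot: [-3.138, 0.0, 1.759]
force: [0.8, 0.1, 0.4]
width: 51.3
```

```bash
python3 - <<'E'
from cell import ctrl
from h import *
import cv2
print(ctrl.read_state()["eef_pos"],ctrl.read_state()["tool_rot"],ctrl.read_state()["qpos"])
d=ctrl.get_image("wrist"); print(d["K"].tolist(),d["T"].round(3).tolist()); cv2.imwrite("pics/w1.png",d["img"])
E
```

```text
[575.61388492  75.0946245  200.337136  ] [-3.13819913e+00  1.97052842e-04  1.75893510e+00] [ 0.08157454  0.59180212 -0.40613348  1.73989546  0.29158817  0.8733056
 -0.26431476]
[[352.36886489886274, 0.0, 324.6859501078732], [0.0, 352.36886489886274, 200.92449144460844], [0.0, 0.0, 1.0]] [[0.983, 0.178, 0.055, 561.057], [0.186, -0.936, -0.3, 151.246], [-0.002, 0.305, -0.952, 343.041], [0.0, 0.0, 0.0, 1.0]]
```

View pics/w1.png

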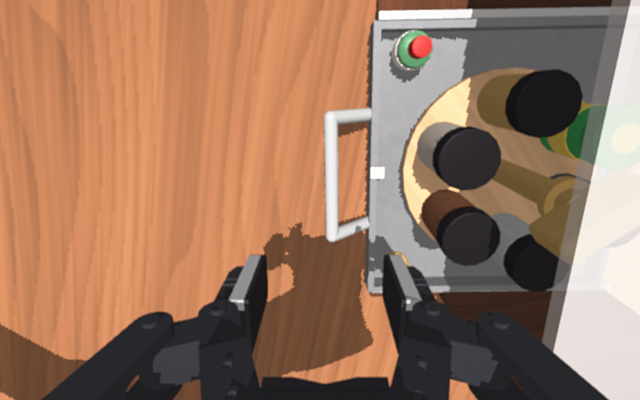

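The wrist view shows the handle bar running from (332,117) to (334,237).

```bash
python3 - <<'E'
from cell import ctrl
from h import *
d=ctrl.get_image("wrist")
for u,v,z in((332,117,60),(334,237,60),(378,173,36),(625,138,104),(582,195,170)): print(px2w(d,u,v,z).round(1))
s=ctrl.read_state(); print(s["eef_pos"])
E
```

```text
[571.7 131.2  60. ]
[593.1  30.8  60. ]
[622.5  89.   36. ]
[768.1 157.5 104. ]
[702.5 124.3 170. ]
[577.31052661  75.43277336 202.47411736]
```

servo_tool:
  commands: [0.2, 0.15, 0.8, 0, 0.4, 0.2, 0.15, 1.6, 0, 0.4, 0.2, 0.15, 2.4, 0, 0.4, 0.2, 0.15, 3.2, 0, 0.4, 0.2, 0.15, 4, 0, 0.4, 0.2, 0.15, 4.8, 0, 0.4, 0.2, 0.15, 5.5, 0, 0.4, 0.2, 0.15, 6, 0, 0.4, 0.2, 0.15, 6.3, 0, 0.4, 0.2, 0.15, 6.3, 0, 0.4]

```text
clock: 3.22
eef_pos: [579.2, 81.1, 43.4]
tool_rot: [-3.141, 0.0, 1.759]
force: [0.4, -0.4, -0.6]
width: 51.1
```

servo_tool:
  commands: [0, 0, 0, 0, 0.6, 0, 0, 0, 0, 0.8, 0, 0, 0, 0, 1, 0, 0, 0, 0, 1, 0, 0, 0, 0, 1, 0, 0, 0, 0, 1]

```text
clock: 3.72
eef_pos: [579.8, 81.5, 45.0]
tool_rot: [3.14, 0.0, 1.76]
force: [-1.5, 0.0, 6.1]
width: 8.9
```

servo_tool:
  commands: [0, -0.2, 0, 0, 1, 0, -0.5, 0, 0, 1, 0, -0.9, 0, 0, 1, 0, -1.3, 0, 0, 1, 0, -1.7, 0, 0, 1, 0, -2.1, 0, 0, 1, 0, -2.5, 0, 0, 1, 0, -2.9, 0, 0, 1, 0, -3.2, 0, 0, 1, 0, -3.5, 0, 0, 1]

```text
clock: 4.55
eef_pos: [496.4, 64.2, 45.0]
tool_rot: [3.135, 0.001, 1.759]
force: [5.4, -3.7, 1.6]
width: 8.8
```

servo_tool:
  commands: [0, -0.3, 0, 0, 1, 0, -0.6, 0, 0, 1, 0, -0.9, 0, 0, 1, 0, -1.1, 0, 0, 1, 0, -1.3, 0, 0, 1, 0, -1.4, 0, 0, 1, 0, -1.4, 0, 0, 1]

```text
clock: 5.13
eef_pos: [460.9, 56.8, 45.0]
tool_rot: [3.138, 0.002, 1.758]
force: [2.4, -4.4, 6.9]
width: 8.7
```

servo_tool:
  commands: [0, -0.1, 0, 0, 1, 0, -0.2, 0, 0, 1, 0, -0.3, 0, 0, 1, 0, -0.3, 0, 0, 1]

```text
clock: 5.47
eef_pos: [457.9, 56.2, 45.1]
tool_rot: [3.13, 0.001, 1.757]
force: [11.2, -5.2, -2.9]
width: 9.2
```

servo_tool:
  commands: [0, -0.15, 0, 0, 1, 0, -0.3, 0, 0, 1, 0, -0.3, 0, 0, 1, 0, -0.3, 0, 0, 1]

```text
clock: 5.8
eef_pos: [457.9, 56.3, 45.2]
tool_rot: [3.118, -0.001, 1.756]
force: [23.8, -5.2, -17.7]
width: 8.8
```

```bash
python3 - <<'E'
from cell import ctrl
import cv2
for n in("scene","top"):
    d=ctrl.get_image(n)["img"]; 
    a=d[155:295,280:480] if n=="scene" else d[75:235,200:360]
    cv2.imwrite(f"pics/{n}2.png",cv2.resize(a,None,fx=4,fy=3.7 if 0 else 4,interpolation=cv2.INTER_CUBIC) if n=="scene" else cv2.resize(a,None,fx=3.7,fy=3.7,interpolation=cv2.INTER_CUBIC))
E
```

```text
(no output)
```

View pics/scene2.png

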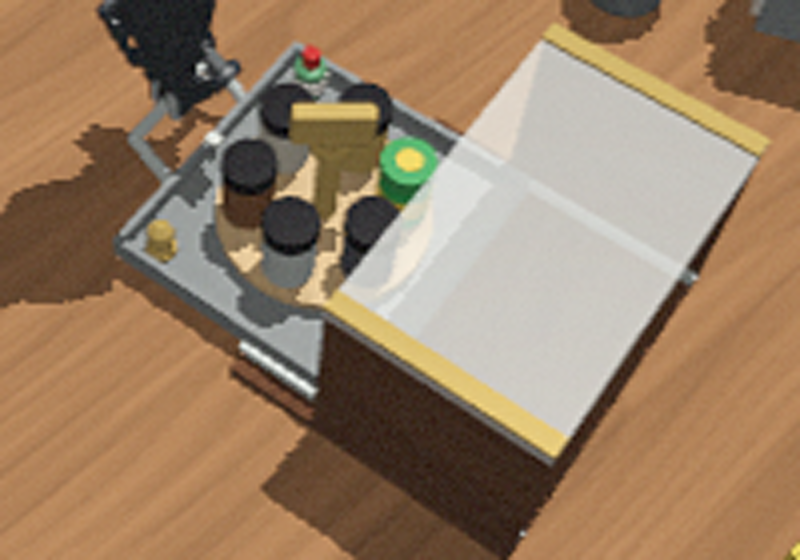

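View pics/top2.png

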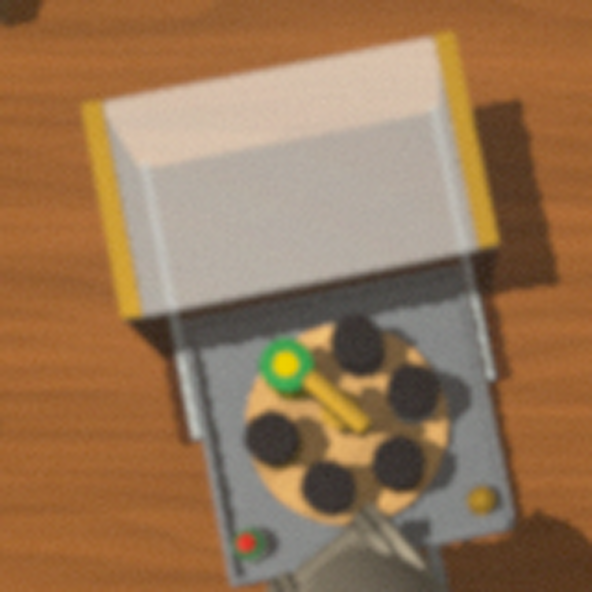

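The tray is at its stop: the force rises with no further motion, and both small items are upright. I'll measure the knob. Its top-view ends in the crop are about (310,378) and (362,426), and in the scene crop the bar's top face runs from (292,111) to (378,113).

```bash
python3 - <<'E'
from cell import ctrl
from h import *
t=ctrl.get_image("top"); s=ctrl.get_image("scene")
T=lambda u,v,z:px2w(t,200+u/3.7-.365,75+v/3.7-.365,z)
S=lambda u,v,z:px2w(s,280+u/4-.375,155+v/4-.375,z)
for a,b in((T(310,378,170),T(362,426,170)),(S(378,113,170),S(292,111,170))):
    print(a.round(1),b.round(1),((a+b)/2).round(1),np.arctan2(*(a-b)[[1,0]]),np.linalg.norm(a-b))
print("lid",T(286,364,104),S(411,159,104))
# black lids average w/ marked
L=[(286,364),(358,343),(414,391),(400,464),(329,487),(273,439)]
print("axis",np.mean([T(*l,104) for l in L],0)); 
L=[(286,102),(365,108),(411,159),(371,222),(291,224),(249,166)]
print("axisS",np.mean([S(*l,104) for l in L],0)); print(ctrl.read_state()["eef_pos"],ctrl.read_state()["force"])
E
```

```text
[619.  107.3 170. ] [582.1  67.4 170. ] [600.5  87.4 170. ] 0.82501192482286 54.30460717107386
[628.2 109.7 170. ] [586.5  64.8 170. ] [607.3  87.2 170. ] 0.8215045752592439 61.20588642011444
lid [640.55853021 132.23042913 104.        ] [645.00286728 135.4492773  104.        ]
axis [599.6608926   85.81171495 104.        ]
axisS [606.7060897   87.03656966 104.        ]
[457.95568268  56.32150909  45.19285834] [ 24.68784843  -6.03200412 -17.57142485]
```

servo_tool:
  commands: [0, 0.2, 0, 0, 1, 0, 0.35, 0, 0, 1, 0, 0.4, 0, 0, 0.8, 0, 0.4, 0, 0, 0.6, 0, 0.4, 0, 0, 0.4, 0, 0.4, 0, 0, 0.4, 0, 0.4, -0.2, 0, 0.4, 0, 0.4, -1, 0, 0.4, 0, 0.4, -2, 0, 0.4, 0, 0.4, -3, 0, 0.4]

```text
clock: 6.83
eef_pos: [452.9, 57.6, 119.5]
tool_rot: [-3.139, -0.0, 1.76]
force: [0.5, 0.5, -0.7]
width: 51.5
```

servo_tool:
  commands: [0, 0, -1.2, 0, 0.4, 0, 0, -2.4, 0, 0.4, 0, 0, -3.6, 0, 0.4, 0, 0, -4.8, 0, 0.4, 0, 0, -5.4, 0, 0.4, 0, 0, -5.6, 0, 0.4, 0, 0, -5.6, 0, 0.4]

```text
clock: 7.42
eef_pos: [454.3, 57.6, 259.8]
tool_rot: [3.139, 0.001, 1.759]
force: [-0.6, 0.4, -0.0]
width: 51.3
```

```bash
python3 - <<'E'
from cell import ctrl
from h import *
import cv2
s=ctrl.read_state();print(s["clock"],s["eef_pos"],s["tool_rot"],s["force"])
d=ctrl.get_image("wrist"); cv2.imwrite("pics/w3.png",d["img"])
E
```

```text
7.4167 [454.26580583  57.55073503 259.83917571] [3.13937248e+00 6.07609000e-04 1.75943830e+00] [-0.64199461  0.39926203 -0.02895387]
```

View pics/w3.png

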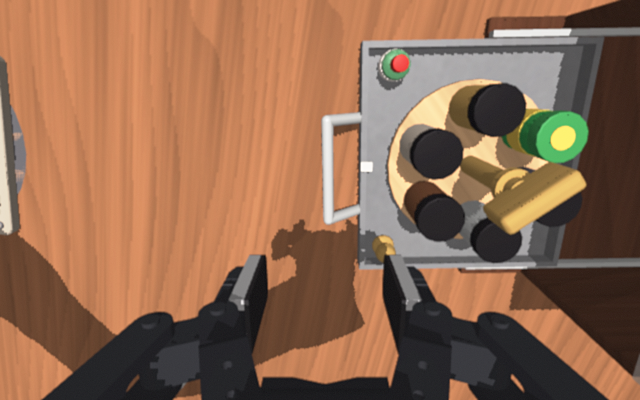

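servo_tool:
  commands: [0, 0.7, 0, 1, 0.4, 0, 1.4, 0, 2, 0.4, 0, 2.1, 0, 3, 0.4, 0, 2.8, 0, 4, 0.4, 0, 3.5, 0, 5, 0.4, 0, 4.2, 0, 6, 0.4, 0, 4.9, 0, 7, 0.4, 0, 5.6, 0, 8, 0.4, 0, 6.1, 0, 8.75, 0.4, 0, 6.1, 0, 8.75, 0.4]

```text
clock: 8.3
eef_pos: [604.7, 86.7, 256.0]
tool_rot: [-3.14, 0.002, 0.842]
force: [-0.7, -0.2, -0.2]
width: 51.0
```

servo_tool:
  commands: [0, 0, 0.5, 0, 0.4, 0, 0, 1, 0, 0.4, 0, 0, 1, 0, 0.4, 0, 0, 1, 0, 0.4]

```text
clock: 8.63
eef_pos: [602.1, 85.8, 232.1]
tool_rot: [-3.139, 0.003, 0.845]
force: [0.7, 0.6, 0.6]
width: 51.2
```

```bash
python3 - <<'E'
from cell import ctrl
from h import *
import cv2
s=ctrl.read_state();print(s["clock"],s["eef_pos"],s["tool_rot"],s["qpos"])
d=ctrl.get_image("wrist"); cv2.imwrite("pics/w4.png",d["img"])
E
```

```text
8.6333 [602.08994915  85.79550952 232.13633603] [-3.13902195  0.0034815   0.84470289] [-0.04985782  0.57494622 -0.22085696  1.63025104  0.14610225  0.95696951
 -1.04726927]
```

View pics/w4.png

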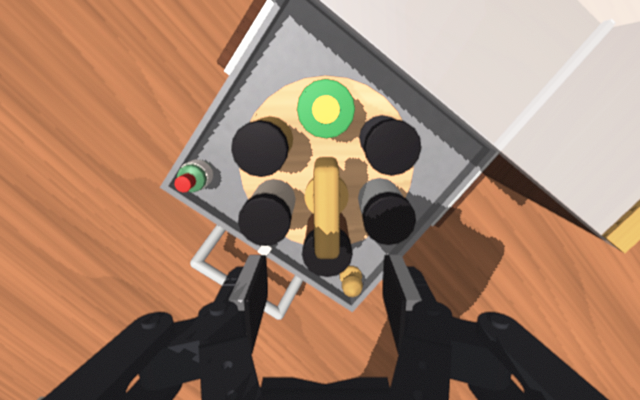

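```bash
python3 - <<'E'
from cell import ctrl
from h import *
s=ctrl.read_state();d=ctrl.get_image("wrist")
print(s["eef_pos"])
a,b=px2w(d,326,160,170),px2w(d,326,257,170); print(a,b,(a+b)/2,np.arctan2(*(a-b)[[1,0]]))
L=[(326,109),(392,144),(389,218),(327,251),(265,219),(260,148)]
P=[px2w(d,*l,104) for l in L]; c=np.mean(P,0); print(c,P[0],np.arctan2(*(P[0]-c)[[1,0]]))
h=[px2w(d,193,262,60),px2w(d,278,315,60)]; print(h)
w=px2w(d,265,250,36); print("white",w,np.arctan2(*(c-w)[[1,0]]))
E
```

```text
[602.94076423  85.97202377 233.13779191]
[628.21108241 112.9003278  170.        ] [586.04956035  65.44811391 170.        ] [607.13032138  89.17422085 170.        ] 0.8443685605478688
[607.20046323  88.42173164 104.        ] [645.31594107 131.88201119 104.        ] 0.8508241362914442
[array([446.56843915, 107.64668552,  60.        ]), array([466.82968374,   6.73336335,  60.        ])]
white [498.41171865  63.63898233  36.        ] 0.22398380287781836
```

servo_tool:
  commands: [0.1, 0, 0.7, 0, 0.4, 0.1, 0, 1.4, 0, 0.4, 0.1, 0, 2.1, 0, 0.4, 0.1, 0, 2.8, 0, 0.4, 0.1, 0, 3.4, 0, 0.4, 0.1, 0, 3.8, 0, 0.4, 0.1, 0, 3.9, 0, 0.4, 0.1, 0, 3.9, 0, 0.4]

```text
clock: 9.4
eef_pos: [605.4, 87.9, 136.2]
tool_rot: [-3.141, 0.0, 0.843]
force: [-0.1, 0.0, -0.1]
width: 51.0
```

servo_tool:
  commands: [0, 0, 0, 0, 0.6, 0, 0, 0, 0, 0.8, 0, 0, 0, 0, 1, 0, 0, 0, 0, 1, 0, 0, 0, 0, 1, 0, 0, 0, 0, 1]

```text
clock: 9.9
eef_pos: [605.9, 88.6, 137.7]
tool_rot: [3.141, -0.002, 0.844]
force: [-2.1, 1.6, 6.3]
width: 15.3
```

servo_tool:
  commands: [0, 0, 0, -0.3, 1, 0, 0, 0, -0.8, 1, 0, 0, 0, -1.5, 1, 0, 0, 0, -2.2, 1, 0, 0, 0, -2.9, 1, 0, 0, 0, -3.6, 1, 0, 0, 0, -4.3, 1, 0, 0, 0, -5, 1, 0, 0, 0, -5.5, 1, 0, 0, 0, -6, 1]

```text
clock: 10.73
eef_pos: [604.9, 89.0, 137.7]
tool_rot: [-3.141, -0.001, 1.474]
force: [-4.5, 1.1, 7.1]
width: 14.9
```

servo_tool:
  commands: [0, 0, 0, -0.6, 1, 0, 0, 0, -1.2, 1, 0, 0, 0, -1.8, 1, 0, 0, 0, -2.4, 1, 0, 0, 0, -3, 1, 0, 0, 0, -3.6, 1, 0, 0, 0, -4.2, 1, 0, 0, 0, -4.8, 1, 0, 0, 0, -5.4, 1, 0, 0, 0, -6, 1]

```text
clock: 11.57
eef_pos: [604.9, 89.0, 137.7]
tool_rot: [3.141, -0.001, 2.103]
force: [-4.5, 2.2, 7.1]
width: 15.2
```

servo_tool:
  commands: [0, 0, 0, -0.6, 1, 0, 0, 0, -1.2, 1, 0, 0, 0, -1.8, 1, 0, 0, 0, -2.4, 1, 0, 0, 0, -3, 1, 0, 0, 0, -3.6, 1, 0, 0, 0, -4.2, 1, 0, 0, 0, -4.8, 1, 0, 0, 0, -5.4, 1, 0, 0, 0, -6, 1]

```text
clock: 12.4
eef_pos: [605.1, 88.4, 137.7]
tool_rot: [-3.141, 0.0, 2.731]
force: [-4.1, -0.1, 8.0]
width: 15.6
```

servo_tool:
  commands: [0, 0, 0, -0.7, 1, 0, 0, 0, -1.4, 1, 0, 0, 0, -2.1, 1, 0, 0, 0, -2.8, 1, 0, 0, 0, -3.5, 1, 0, 0, 0, -4.2, 1, 0, 0, 0, -4.8, 1, 0, 0, 0, -5.4, 1, 0, 0, 0, -5.8, 1, 0, 0, 0, -5.8, 1]

```text
clock: 13.23
eef_pos: [605.4, 87.5, 137.7]
tool_rot: [-3.14, 0.0, -2.947]
force: [-3.1, -1.8, 8.5]
width: 15.5
```

```bash
python3 - <<'E'
from cell import ctrl
import cv2
s=ctrl.read_state();print(s["clock"],s["eef_pos"],s["tool_rot"],s["qpos"],s["force"],s["torque"],s["width"])
d=ctrl.get_image("wrist"); cv2.imwrite("pics/w5.png",d["img"])
for n in("scene","top"):
    d=ctrl.get_image(n)["img"]; 
    a=d[155:295,280:480] if n=="scene" else d[75:235,200:360]
    cv2.imwrite(f"pics/{n}5.png",cv2.resize(a,None,fx=4,fy=4,interpolation=cv2.INTER_CUBIC) if n=="scene" else cv2.resize(a,None,fx=3.7,fy=3.7,interpolation=cv2.INTER_CUBIC))
E
```

```text
13.2333 [605.38860531  87.50695838 137.68037214] [-3.14046096e+00  6.18258438e-05 -2.94652410e+00] [ 0.30495894  0.83233573 -0.86261215  1.70199359  0.74989097  0.97106636
  0.92057153] [-3.12022775 -1.83242251  8.4565354 ] [-0.22705309  0.79527989  0.01464045] 15.450492467331928
```

View pics/w5.png

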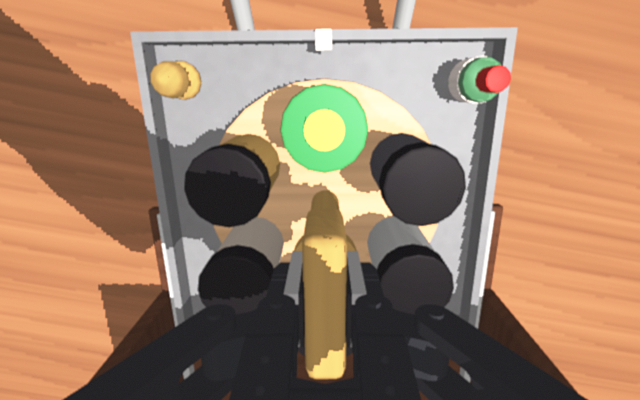

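View pics/scene5.png

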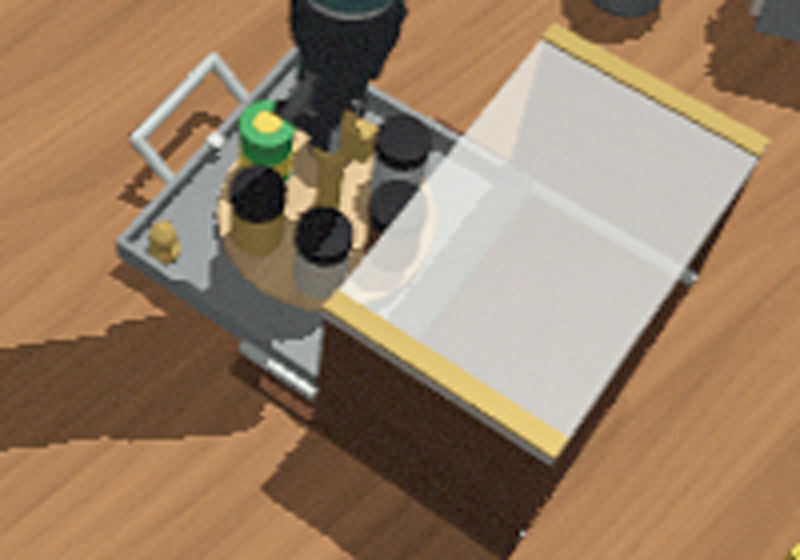

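View pics/top5.png

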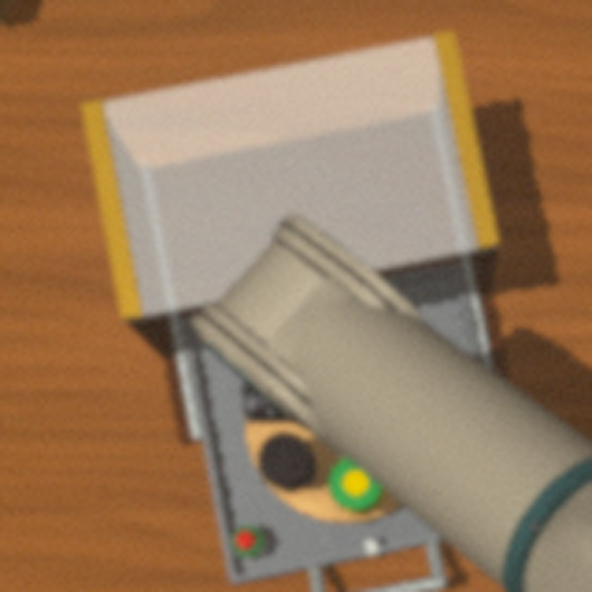

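The wrist view has the green lid at (324,129), in line with the white mark at (323,40). The front wall's edge runs from (133,33) to (516,29), and both small items are upright. I'll check this numerically.

```bash
python3 - <<'E'
from cell import ctrl
from h import *
import cv2
d=ctrl.get_image("wrist"); s=ctrl.get_image("scene"); 
a=cv2.resize(d["img"][0:200,110:540],None,fx=1.8,fy=1.8,interpolation=cv2.INTER_CUBIC); cv2.imwrite("pics/w5c.png",a)
print(np.round(d["T"],3).tolist())
l=px2w(d,324,129.5,104); w=px2w(d,323,40,38)
e1=px2w(d,133,33,36); e2=px2w(d,516,29,36)
n=e2-e1; print("lid",l,"mark",w,"wall yaw",np.arctan2(n[1],n[0])-np.pi/2, np.arctan2(n[0],-n[1]), np.linalg.norm(n),(e1+e2)/2)
S=lambda u,v,z:px2w(s,280+u/4-.375,155+v/4-.375,z)
print("lidS",S(267,122,104),"mark",S(215,140,36),"handle",S(212,58,60),S(135,138,60))
L=[(324,129),(424,172),(415,279),(240,281),(228,185)]
P=[px2w(d,*p,104) for p in L]; ax=(P[1]+P[3]+P[2]+P[4])/4; print("axis",ax,"jar dir",np.arctan2(*(ax-P[0])[[1,0]]),"mark dir",np.arctan2(*(ax-w)[[1,0]]))
st=ctrl.read_state();p=st["eef_pos"];print(p,"grip->mark",np.arctan2(*(p-w)[[1,0]]),"grip->lid",np.arctan2(*(p-l)[[1,0]]))
E
```

```text
[[-0.191, 0.934, 0.301, 528.198], [0.982, 0.182, 0.058, 71.846], [-0.001, 0.307, -0.952, 280.42], [0.0, 0.0, 0.0, 1.0]]
lid [547.73408473  75.14751188 104.        ] mark [500.56628263  65.16732663  38.        ] wall yaw 0.20168479943461093 -2.9399078541551824 241.59017033011014 [495.10165083  64.81630865  36.        ]
lidS [548.82443663  77.12720471 104.        ] mark [500.20779368  66.63982161  36.        ] handle [449.64509344 107.64669058  60.        ] [469.26845385   9.57413407  60.        ]
axis [601.02928978  86.84036623 104.        ] jar dir 0.21586815780179372 mark dir 0.2124752768137307
[605.42002098  87.51406879 137.69839865] grip->mark 0.20998139032836202 grip->lid 0.21118092386544074
```

View pics/w5c.png

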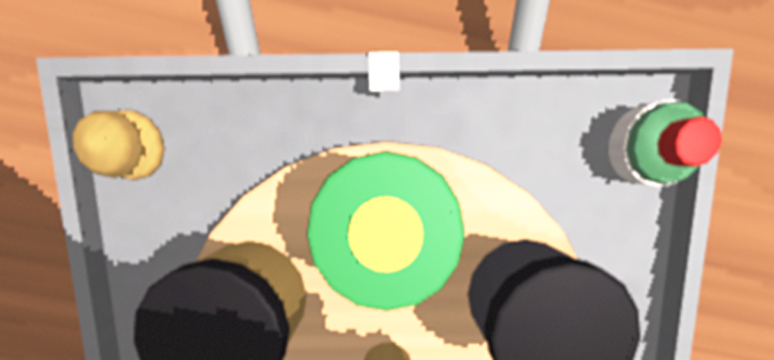

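The jar and tray directions agree to within about 0.5°. The tool is pushing the tray inward with about 3.5 N, so I'll bias it gently outward against the stop.

servo_tool:
  commands: [0.08, 0, 0, 0, 1, 0.16, 0, 0, 0, 1, 0.24, 0, 0, 0, 1, 0.24, 0, 0, 0, 1, 0.24, 0, 0, 0, 1, 0.24, 0, 0, 0, 1]

```text
clock: 13.98
eef_pos: [602.9, 87.0, 137.8]
tool_rot: [-3.142, 0.007, -2.949]
force: [7.2, 0.1, 4.4]
width: 15.4
```

servo_tool:
  commands: [0, 0, 0, 0, 1, 0, 0, 0, 0, 1, 0, 0, 0, 0, 1, 0, 0, 0, 0, 1]

```text
clock: 14.32
eef_pos: [602.9, 87.0, 137.7]
tool_rot: [3.142, 0.007, -2.948]
force: [6.0, -0.1, 4.4]
width: 15.4
```

```bash
python3 - <<'E'
from cell import ctrl
from h import *
import cv2
st=ctrl.read_state();print({k:np.round(v,3) for k,v in st.items()})
d=ctrl.get_image("wrist");cv2.imwrite("pics/w6.png",d["img"])
t=ctrl.get_image("top")["img"];cv2.imwrite("pics/t6.png",t)
E
```

```text
{'clock': np.float64(14.317), 'qpos': array([ 0.309,  0.826, -0.862,  1.716,  0.754,  0.957,  0.913]), 'qd': array([ 0.002,  0.001,  0.002, -0.001,  0.   ,  0.001, -0.   ]), 'tau': array([ -0.553, -51.002, -11.471,  -9.237,  -1.377,   1.426,  -0.055]), 'eef_pos': array([602.878,  87.035, 137.747]), 'tool_rot': array([ 3.142,  0.007, -2.948]), 'force': array([ 5.991, -0.106,  4.356]), 'torque': array([ 0.023, -1.385,  0.047]), 'width': np.float64(15.401)}
```

View pics/w6.png

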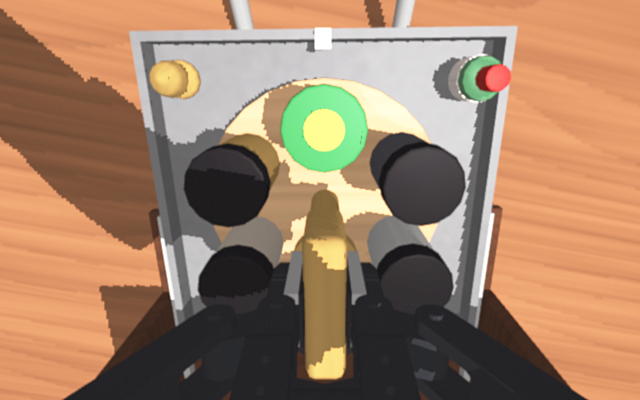

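View pics/t6.png

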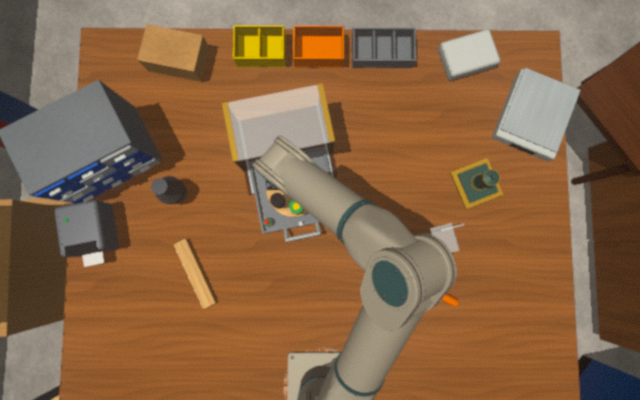

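The tool moved 2.5 mm while the force changed by 10 N. I'll pull slightly more to confirm it's the stop and not friction.

servo_tool:
  commands: [0.1, 0, 0, 0, 1, 0.2, 0, 0, 0, 1, 0.2, 0, 0, 0, 1, 0.2, 0, 0, 0, 1, 0.2, 0, 0, 0, 1]

```text
clock: 14.83
eef_pos: [602.6, 87.0, 137.9]
tool_rot: [3.139, 0.016, -2.949]
force: [17.7, 1.8, -5.3]
width: 15.1
```

servo_tool:
  commands: [0, 0, 0, 0, 1, 0, 0, 0, 0, 1, 0, 0, 0, 0, 1, 0, 0, 0, 0, 1, 0, 0, 0, 0, 1, 0, 0, 0, 0, 1]

```text
clock: 15.33
eef_pos: [602.6, 87.0, 137.9]
tool_rot: [3.139, 0.016, -2.949]
force: [17.7, 2.9, -5.9]
width: 15.1
```

```bash
python3 - <<'E'
from cell import ctrl
import cv2
st=ctrl.read_state();print(st["qd"].round(4))
a=ctrl.get_image("wrist")["img"]; b=ctrl.get_image("scene")["img"][155:295,280:480]
cv2.imwrite("pics/w7.png",a);cv2.imwrite("pics/s7.png",cv2.resize(b,None,fx=4,fy=4,interpolation=cv2.INTER_CUBIC))
E
```

```text
[ 0.0001  0.0012 -0.0018  0.0004  0.0015  0.0005  0.0011]
```

View pics/s7.png

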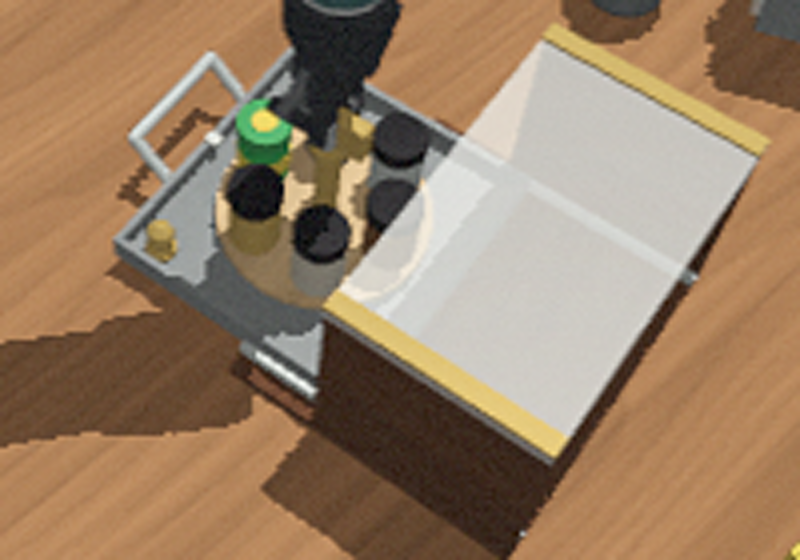

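View pics/w7.png

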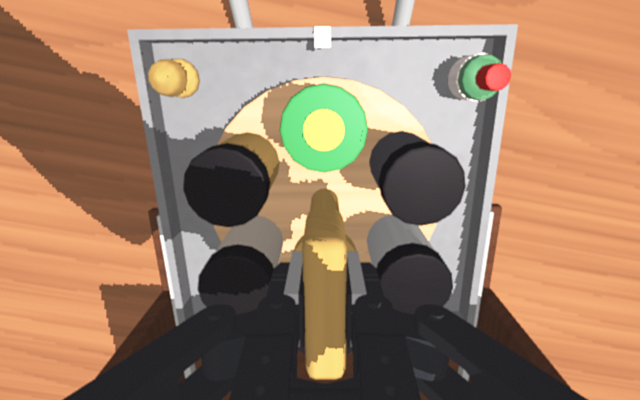

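At the stop: the force rose to 18 N with only 0.3 mm of movement. The jar is in line with the mark, both small items are upright and the arm is still. Handing in.

```bash
python3 - <<'E'
from cell import ctrl
print(ctrl.finish_job())
E
```

```text
the job is handed in; nothing more can be done
None
```

I pulled the tray out to its stop by the handle. I then gripped the knob and turned the carousel about +2.49 rad, so the marked jar faces the front. I handed the job in at about 15.4 s with the gripper still closed on the knob.

**Tray:** it is at its stop. In the final check the force rose from 6 to 18 N with only 0.3 mm of movement. While the carousel turned, the tool had been pushing inward with about 3.5 N, and the tray may have slid in by up to 2 mm. A small outward pull brought it back, and about 18 N of outward pull is still held.

**Jar:** its direction measures 0.195–0.216 rad against 0.20–0.21 rad for the tray, so it is within about 0.5°. The lid lines up with the white mark in the last wrist picture.

**Small items:** the oil bottle and the finial are both upright on the tray.

**Bench:** nothing on it appears to have moved, but in the last full top view the arm partly hid the screwdriver and the display stand.

**Disagreements:** the cameras differed by up to 7 mm on the carousel axis. When I gripped the handle bar, the fingers read 9 mm open on an 11 mm bar, but it held through the pull.

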